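Kit the vacuum-fittings tray

ROBOT

A 6-joint arm with a two-finger parallel gripper is mounted at the origin on the work surface. World frame = base frame: x ahead of the robot, y to its left, z up, the work surface at z = 0. Lengths are in m, angles in rad, forces in N, time in s.
With the tool pointing down it reaches from about 0.35 to 0.975 m from the base axis. Payload 4.9 kg.
Tool frame: the origin (TCP) lies midway between the tips of the shut fingers; the grasp point (between the pads) lies 19 mm behind it (ctrl.tcp_to_grasp is the distance from the TCP to the grasp point, in m); z points along the fingers, y is the line along which they close (so a half turn about z gives the same grasp; the last joint's range is limited). The gripper opens to 85 mm and grips with 20 to 120 N. Pads are 22 mm wide; open, the fingers measure 114 mm over their backs; the gripper's body (76 mm by 85 mm) begins 54 mm behind the grasp point. The pads swing forward as they close: fully open they stand 13 mm farther back than shut.
Start: joints at [1.049, 0.053, 1.613, -0, 1.476, -0.119], TCP at [0.245, 0.575, 0.231] pointing down, gripper open.
Joint ranges: [-3.01, 3.01], [-1.01, 2.22], [0.06, 2.58], [-1.02, 4.17], [0.09, 2.62], [-3.14, 3.14]. Speed limits (rad/s): [2.57, 2.57, 3.14, 3.14, 3.14, 3.14].

INTERFACE

Orientations are given as a rotation vector (axis times angle).
In Python, from station import ctrl gives the robot as it stands.
- The arm moves only by the shell command python3 jog.py 'ROWS' [FORCE]. ROWS is rows parted by semicolons, their numbers by spaces, 1 to 20 of them, each of 7 numbers: the finger opening in m, then dx, dy, dz in m, then a rotation vector rx, ry, rz in rad; each row is the pose to reach, as a shift and turn from the pose commanded when the command began, along the tool's axes at that moment; what a row does not reach only later rows make up. A row lasts 1/12 s, in which the tool goes at most 0.0417 m and 0.125 rad, less where a joint would pass 70% of its speed; a pose out of reach is approached as far as the arm can. The fingers move at their own pace and stop on an object; FORCE is the grip in N (left out, the last holds). Time passes only in rows, so rows that do not move let the fingers close. It prints the time, the measured TCP pose, the force, the opening and the grip force at its end.
- ctrl.get_obs(): the state, without advancing time (a new reading comes with each control period).
- ctrl.get_image(name): name is "scene" or "top" or "wrist"; returns the picture (480x640x3 uint8, red, green, blue); there is no depth.
- ctrl.camera_params(name): a dict with "fx", "fy", "cx", "cy" (pixels), "k1" (the pictures are not rectified: a ray, as slopes to the right and down, at radius r is drawn at 1 + k1 r^2 times it, then the intrinsics apply), "T" (4x4, takes a point from camera to world coordinates); the wrist camera has in their place "tool_from_camera" (4x4, takes a point from camera to tool coordinates, whose origin is the TCP and whose axes are the flange's). Camera axes: x right, y down, z forward; pixel columns grow to the right and rows downward; lengths in m; the calibration is good to about 2 mm. A picture is of the moment at which its call begins: read the wrist's pose just before it. camera_params takes no time and is no camera call.
- ctrl.finish_job(): hands the job in; it is judged then, once.
The state is a dict: "t": time; "q": joint angles; "dq": joint speeds; "effort": joint torques, N m; "tool_pos": TCP position; "tool_rot": TCP orientation; "contact_force": force on the tool from outside, world axes, zero at the start; "wrist_torque": the same for the moment, N m; "opening": finger opening in m; "grip_force": force on a finger pad.
Only numpy, scipy, OpenCV 4.12 (cv2) and the standard library are available. Lean on these libraries where they do the work, as an engineer would, in place of code of your own. Each camera call takes 0.05 s, during which the arm holds its last target. There are 200 camera calls.

TASK

Fill the two empty cut-outs of the black tray with the steel vacuum fittings lying on the green mat: lay the three-legged tee fully down in the T-shaped cut-out, and stand the smaller stub flange (the 70 mm one) flat in the empty round cut-out with its tube upwards. The four-legged cross, the larger flange and everything else are not needed.

Things in the scene. Friction and masses are not known exactly. Their poses are not given: they have to be found in the camera images.
- tee: Steel pipe tee lying flat: 3 legs of 26 mm tube along its x, -x and y, each ending 50 mm out in a flange disc, 40 mm dia, 5 thick. Origin below the tubes' crossing at the underside; tube axes 20 mm above it; z up. 0.3 kg. Pinch the y leg's bare tube (y 13 to 45) across x at y = 29, fingers opened to 55 at most to clear the x flanges. A bystander cross has 4 such legs.
- stub_flange: Steel flange on the mat: disc 70 mm dia, 13 thick, six bolt holes; from its middle a 40 mm dia tube stands up from 13 to 55 mm height, its mouth dark. Origin: centre of the disc's underside, z up along the tube; round, so yaw does not matter. 0.45 kg. Grip the tube from above. A bystander flange is alike but has a 100 mm disc and a 56 mm tube.
- tee_cavity (a point): T-shaped cut-out of the fixed black tray (176 x 220 mm, top 14 mm above the bench), 10 mm deep, upright walls: the tee's outline plus 8 mm all round. Slot 116 long (x), 56 wide; branch 56 wide ending 58 mm out along +y. The point is on the grey floor, 4 mm above the bench, where a seated tee's origin belongs; its axes are those the tee should have.
- round_cavity (a point): Empty round cut-out of the same tray, 86 mm dia, 10 mm deep. The point is the centre of its floor, 4 mm above the bench (z = 0), where the seated stub flange's origin belongs; z up. A smaller round cut-out beside it, 62 mm dia, already holds a steel disc.

How it is judged:
At the end, for the whole second after the job is handed in: Tee flat and fully down in the T cut-out, turned within 0.35 rad of it, and the 70 mm stub flange fully down in the empty round cut-out, tube upwards: each within 14 mm of its point sideways, under 4 mm above the floor, level within 0.1 rad, let go and at rest (horizontal distance between tee and tee_cavity below 0.014 m and z of tee in the frame of tee_cavity below 0.004 m and angle between each of tee, stub_flange's own z axis and vertical below 0.1 rad and angle between the x axis of tee and the x axis of tee_cavity, either way round below 0.35 rad and horizontal distance between stub_flange and round_cavity below 0.014 m and z of stub_flange in the frame of round_cavity below 0.004 m and linear speed of each of tee, stub_flange below 0.03 m/s); the robot touches nothing.
It also fails if it takes over 53 s, if anything falls off the work surface, if the arm or the gripper's body presses on something with over 40 N, if the wrist force passes 120 N, or if a joint passes its speed limit or range.

## Working session

There is one attempt and no reset: what is moved stays moved. The work goes in short steps, Python scripts to look and compute and a shell command to move; the robot and the scene stay as the last step left them, time stands still between calls to the robot, and variables do not carry over. Pictures are saved under pics/ and viewed, at most 10 in all, crops included, and the job is handed in when it is done.

```bash
mkdir -p pics; ls
python3 - <<'E'
from station import ctrl
import cv2
for n in ("top","scene"):
    cv2.imwrite(f"pics/{n}0.png",ctrl.get_image(n)[:,:,::-1])
    p=ctrl.camera_params(n); print(n,p)
print(ctrl.get_obs())
E
```

```text
jog.py
pics
station.py
top {'fx': 512.5544952513808, 'fy': 512.5544952513808, 'cx': 324.86567447873625, 'cy': 241.01006572849712, 'k1': -0.09607561977963053, 'T': array([[ 2.21284798e-02, -9.76032899e-01,  2.16495057e-01,
         3.22553002e-01],
       [-9.99754959e-01, -2.14748627e-02,  5.37141561e-03,
        -1.06819938e-02],
       [-5.93476710e-04, -2.16560869e-01, -9.76268937e-01,
         1.02575256e+00],
       [ 0.00000000e+00,  0.00000000e+00,  0.00000000e+00,
         1.00000000e+00]])}
scene {'fx': 521.6663698035377, 'fy': 521.6663698035377, 'cx': 316.9472074828248, 'cy': 239.08690496381948, 'k1': 0.026970983501051298, 'T': array([[-0.44382932,  0.76300136, -0.46994091,  0.95475892],
       [ 0.89595869,  0.36815836, -0.24842998,  0.23109375],
       [-0.01653974, -0.53130815, -0.84701717,  0.81008207],
       [ 0.        ,  0.        ,  0.        ,  1.        ]])}
{'t': 0.1, 'q': array([ 1.04896984e+00,  5.32248664e-02,  1.61419481e+00, -3.56587928e-07,
        1.47599134e+00, -1.19013479e-01]), 'dq': array([-1.63083640e-05, -5.04449751e-04, -7.24403065e-04, -6.86796268e-04,
       -2.55115495e-03,  5.51783363e-04]), 'effort': array([-5.09002475e-04, -3.94900739e+01, -3.71364820e+01, -1.55296243e-04,
        3.88169297e-03, -4.84893405e-06]), 'tool_pos': array([0.24472268, 0.57446932, 0.23020409]), 'tool_rot': array([-6.28353286e-01, -3.07752711e+00,  2.71058269e-03]), 'contact_force': array([ 1.0772487 , -0.70088497,  0.05106082]), 'wrist_torque': array([-0.01991216,  0.00666906, -0.04049065]), 'grip_force': 0.0, 'opening': 0.08542515212992569}
```

View pics/top0.png

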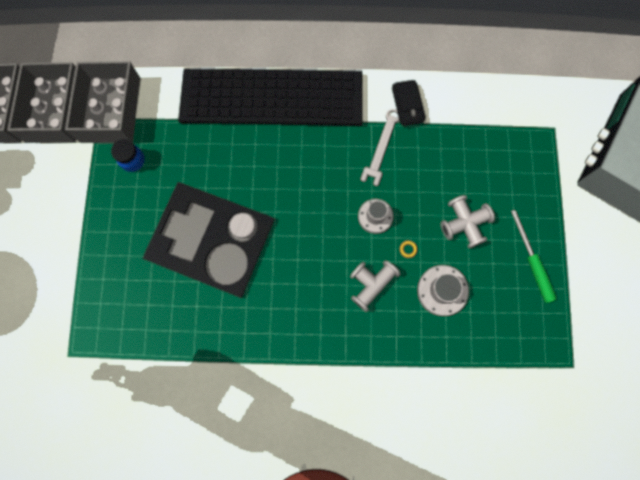

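The top view shows the tray at about (210,240), the tee at (375,285), the 70 mm stub at (376,215), the cross at (468,222) and the large flange at (443,290). I'll enlarge the tray and the parts next.

Run:
```python
import cv2,numpy as np
im=cv2.imread("pics/top0.png")
a=cv2.resize(im[175:305,140:280],None,fx=4,fy=4,interpolation=cv2.INTER_CUBIC)
cv2.imwrite("pics/tray.png",a)   # 560x520
b=cv2.resize(im[190:320,340:410],None,fx=4.5,fy=4.5,interpolation=cv2.INTER_CUBIC)
cv2.imwrite("pics/parts.png",b) # 315x585
```

```text
(no output)
```

View pics/tray.png

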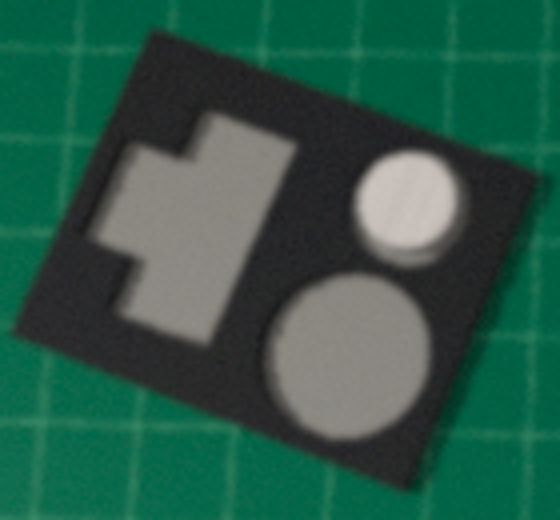

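View pics/parts.png

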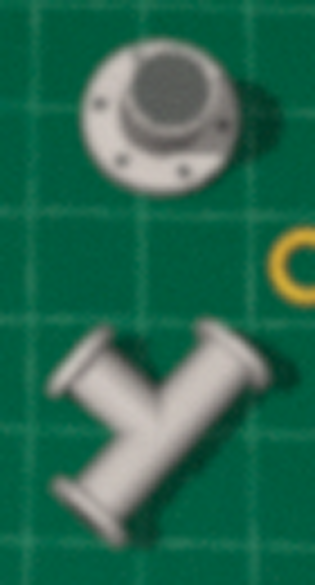

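Readings from the enlarged crops:
- **Tray crop:** corners at (152,30), (548,172), (412,492) and (15,332). The slot's near rim edge runs (297,147)–(208,345), with the stem to the left. The round cut-out's rim centre is at about (348,355).
- **Parts crop:** stub disc centre is about (160,117). Tee bar flanges are at (234,353) and (90,512), and the stem flange at (80,360).

```bash
cat > h.py <<'E'
import numpy as np,cv2
from station import ctrl
from scipy.spatial.transform import Rotation as R
def back(cam,uv,z,T=None):
    p=ctrl.camera_params(cam); T=p["T"] if T is None else T
    d=(np.array(uv,float)-[p["cx"],p["cy"]])/[p["fx"],p["fy"]]
    s=d.copy()
    for _ in range(20): s=d/(1+p["k1"]*(s@s))
    r=T[:3,:3]@[*s,1]; o=T[:3,3]
    return o+r*(z-o[2])/r[2]
def wristT():
    o=ctrl.get_obs(); M=np.eye(4); M[:3,:3]=R.from_rotvec(o["tool_rot"]).as_matrix(); M[:3,3]=o["tool_pos"]
    return M@ctrl.camera_params("wrist")["tool_from_camera"]
def go(xy,z,close_yaw=None):
    """shift in tool axes to reach TCP target and turn about tool z so that closing line is at yaw close_yaw"""
    o=ctrl.get_obs(); M=R.from_rotvec(o["tool_rot"]); d=M.inv().apply(np.array([*xy,z])-o["tool_pos"])
    y=M.as_matrix()[:,1]; a=0
    if close_yaw is not None:
        a=-(close_yaw-np.arctan2(y[1],y[0])); a=(a+np.pi/2)%np.pi-np.pi/2
    print("t",o["t"],"shift",d.round(4),"turn rz",round(a,3),"q6",o["q"][5].round(3),"tool yaw y",np.arctan2(y[1],y[0]).round(3))
E
python3 - <<'E'
from h import *
t=lambda u,v:((u+.5)/4-.5+140,(v+.5)/4-.5+175)
p=lambda u,v:((u+.5)/4.5-.5+340,(v+.5)/4.5-.5+190)
B=lambda f,z,*l:np.array([back("top",f(*q),z) for q in l])[:,:2]
c=B(t,.014,(152,30),(548,172),(412,492),(15,332)); print("tray",c,np.linalg.norm(c-np.roll(c,-1,0),axis=1),np.arctan2(*(c[0]-c[3])[::-1]),np.arctan2(*(c[1]-c[2])[::-1]),np.arctan2(*(c[0]-c[1])[::-1]))
s=B(t,.014,(297,147),(208,345),(118,308),(210,108),(132,143),(88,240)); print("slot",s,np.linalg.norm(s[0]-s[1]),np.arctan2(*(s[0]-s[1])[::-1]))
print("round",B(t,.014,(348,355),(431,355),(265,355),(348,270),(348,440)))
print("stub",B(p,.013,(160,117),(80,117),(241,117)),"mouth",B(p,.055,(172,88)))
T=B(p,.02,(234,353),(90,512),(80,360)); print("tee",T,T[:2].mean(0),np.linalg.norm(T[0]-T[1]),np.linalg.norm(T[2]-T[:2].mean(0)),"stem yaw",np.arctan2(*(T[2]-T[:2].mean(0))[::-1]),"bar",np.arctan2(*(T[1]-T[0])[::-1]))
E
```

```text
tray [[0.66648193 0.30612363]
 [0.59371719 0.09459159]
 [0.4284894  0.15521033]
 [0.5042085  0.36301207]] [0.22369736 0.17599674 0.22116724 0.17195627] -0.33718391107722145 -0.3516326540414041 1.2394863489455217
slot [[0.6043661  0.22470108]
 [0.49993961 0.26285278]
 [0.51787568 0.31069144]
 [0.62444751 0.27174809]
 [0.60487706 0.31112294]
 [0.55295521 0.32947876]] 0.11117754128076357 -0.3502792781146067
round [[0.49653277 0.19130321]
 [0.49751782 0.14939007]
 [0.49552819 0.2334092 ]
 [0.54021756 0.19405589]
 [0.45359291 0.18866355]]
stub [[ 0.60269215 -0.10695735]
 [ 0.60186223 -0.07051037]
 [ 0.60354696 -0.14393251]] mouth [[ 0.60435288 -0.10822804]]
tee [[ 0.49338563 -0.13917771]
 [ 0.42184314 -0.07602562]
 [ 0.48882091 -0.07103225]] [ 0.45761439 -0.10760167] 0.095428066609016 0.0480746232176299 stem yaw 0.8643604293842474 bar 2.418406142049614
```

```bash
python3 -c "
from h import *
go((.4765,-.0857),.12,-.715); print(R.from_rotvec(ctrl.get_obs()['tool_rot']).as_matrix().round(3))"
```

```text
t 0.1 shift [-0.472  -0.5163  0.111 ] turn rz -1.259 q6 -0.119 tool yaw y 1.168
[[-0.92   0.392 -0.001]
 [ 0.392  0.92  -0.002]
 [ 0.    -0.002 -1.   ]]
```

```bash
r="" ; python3 jog.py '0.052 -0.472 -0.5163 0.09 0 0 1.883;0.052 -0.472 -0.5163 0.09 0 0 1.883;0.052 -0.472 -0.5163 0.09 0 0 1.883;0.052 -0.472 -0.5163 0.09 0 0 1.883;0.052 -0.472 -0.5163 0.09 0 0 1.883;0.052 -0.472 -0.5163 0.09 0 0 1.883;0.052 -0.472 -0.5163 0.09 0 0 1.883;0.052 -0.472 -0.5163 0.09 0 0 1.883;0.052 -0.472 -0.5163 0.09 0 0 1.883;0.052 -0.472 -0.5163 0.09 0 0 1.883;0.052 -0.472 -0.5163 0.09 0 0 1.883;0.052 -0.472 -0.5163 0.09 0 0 1.883;0.052 -0.472 -0.5163 0.09 0 0 1.883;0.052 -0.472 -0.5163 0.09 0 0 1.883;0.052 -0.472 -0.5163 0.09 0 0 1.883;0.052 -0.472 -0.5163 0.09 0 0 1.883;0.052 -0.472 -0.5163 0.09 0 0 1.883;0.052 -0.472 -0.5163 0.09 0 0 1.883;0.052 -0.472 -0.5163 0.09 0 0 1.883;0.052 -0.472 -0.5163 0.09 0 0 1.883' 80
python3 - <<'E'
from h import *
go((.4765,-.0857),.01,-.715)
T=wristT(); cv2.imwrite("pics/w1.png",ctrl.get_image("wrist")[:,:,::-1]); np.save("w1.npy",T)
E
```

```text
t: 1.77
tool_pos: [0.4764, -0.0848, 0.1408]
tool_rot: [-2.858, -1.302, 0.001]
contact_force: [-0.2, 0.3, -0.4]
opening: 0.0521
grip_force: 0.0
t 1.7667 shift [-0.0005  0.0008  0.1308] turn rz -0.001 q6 0.385 tool yaw y -0.716
```

View pics/w1.png

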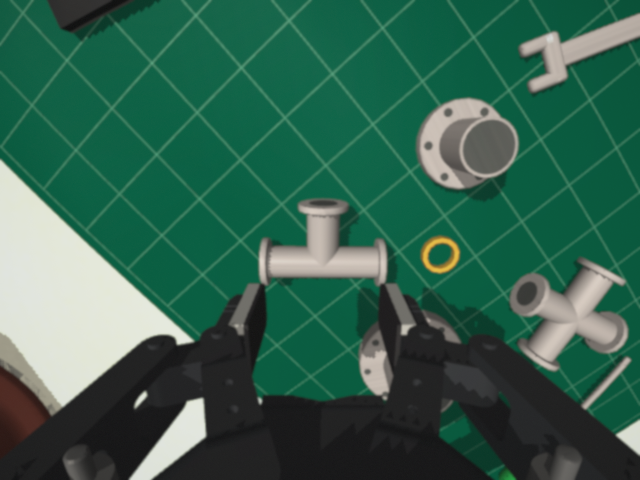

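The wrist view shows the tee square to the tool: bar flanges at (265,261) and (381,261), stem flange at (323,207). The stub disc is at about (463,143).

Run:
```python
from h import *
T=np.load("w1.npy")
P=np.array([back("wrist",q,.02,T) for q in ((265,261),(381,261),(323,207))])[:,:2]
c=P[:2].mean(0); print(P,c,np.linalg.norm(P[0]-P[1]),np.linalg.norm(P[2]-c),np.arctan2(*(P[2]-c)[::-1])-np.pi/2)
print(back("wrist",(463,143),.013,T),back("wrist",(489,147),.055,T))
```

```text
[[ 0.4200464  -0.07414713]
 [ 0.49359319 -0.13821683]
 [ 0.48721647 -0.07126777]] [ 0.45681979 -0.10618198] 0.09754002953188469 0.046292113401543475 -0.7163384013796557
[ 0.60317874 -0.10578574  0.013     ] [ 0.60311211 -0.10723484  0.055     ]
```

Both cameras agree within 2 mm, so I'll descend, grip the tee and lift it.

```bash
python3 jog.py '0.052 0 0 0.04;' 2>&1 | tail -1; python3 jog.py '0.052 -0.0005 0 0.04 0 0 0;0.052 -0.0005 0 0.08 0 0 0;0.052 -0.0005 0 0.105 0 0 0;0.052 -0.0005 0 0.12 0 0 0;0.052 -0.0005 0 0.131 0 0 0;0.052 -0.0005 0 0.131 0 0 0;0.02 -0.0005 0 0.131 0 0 0;0.02 -0.0005 0 0.131 0 0 0;0.02 -0.0005 0 0.131 0 0 0;0.02 -0.0005 0 0.131 0 0 0;0.02 -0.0005 0 0.131 0 0 0;0.02 -0.0005 0 0.131 0 0 0;0.02 -0.0005 0 0.131 0 0 0;0.02 -0.0005 0 0.131 0 0 0' 80
```

```text
ValueError: each row has 7 numbers
t: 2.98
tool_pos: [0.4781, -0.0856, 0.0124]
tool_rot: [2.857, 1.303, 0.005]
contact_force: [-0.7, 2.2, 7.2]
opening: 0.0232
grip_force: 78.7
```

```bash
python3 jog.py '0.02 0 0 -0.01 0 0 0;0.02 0 0 -0.03 0 0 0;0.02 0 0 -0.06 0 0 0;0.02 0 0 -0.09 0 0 0;0.02 0 0 -0.09 0 0 0;0.02 0 0 -0.09 0 0 0;0.02 0 0 -0.09 0 0 0'
python3 - <<'E'
from h import *
a=ctrl.get_image("wrist")[:,:,::-1]; b=ctrl.get_image("scene")[:,:,::-1]
p=ctrl.camera_params("scene"); T=np.linalg.inv(p["T"]); q=T@[*ctrl.get_obs()["tool_pos"],1]; u=int(p["fx"]*q[0]/q[2]+p["cx"]); v=int(p["fy"]*q[1]/q[2]+p["cy"]); print(u,v)
c=cv2.resize(b[max(v-75,0):v+75,max(u-60,0):u+60],None,fx=3,fy=3,interpolation=cv2.INTER_CUBIC)
w=a[180:480,160:480]; w=cv2.resize(w,(int(320*c.shape[0]/300),c.shape[0]))
o=np.hstack([w,c])[:,:800]; print(o.shape); cv2.imwrite("pics/lift.png",o)
E
```

```text
t: 3.57
tool_pos: [0.4757, -0.0852, 0.0996]
tool_rot: [-2.858, -1.303, 0.002]
contact_force: [-0.6, 0.8, -3.6]
opening: 0.0231
grip_force: 79.0
283 179
(450, 800, 3)
```

View pics/lift.png

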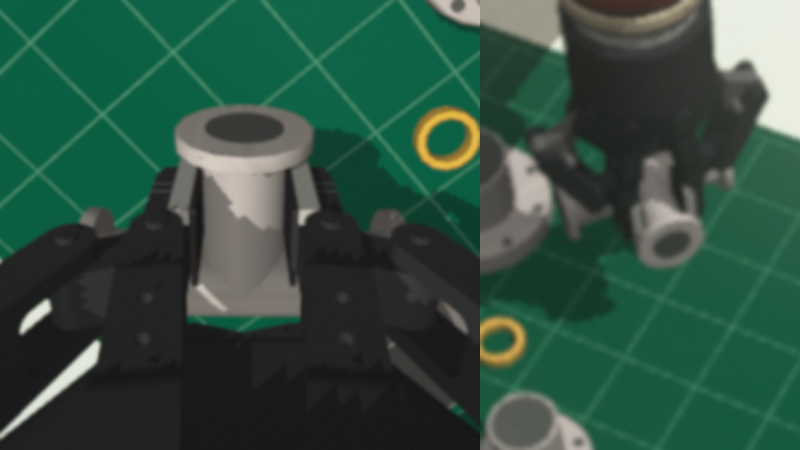

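The tee is held at right-hand crop about (665,240). The stem flange's face shows, so it may have pitched with the bar end down. I'll compute by how much.

Run:
```python
from h import *
p=ctrl.camera_params("wrist"); M=p["tool_from_camera"]; print(M.round(3))
K=np.array([[p["fx"],0,p["cx"]],[0,p["fy"],p["cy"]],[0,0,1]])
# fit the tee stem flange face: circle r=20 at stem axis, for tilt a; compare ellipse aspect/centre
inv=np.linalg.inv(M)
for a in np.radians([0,10,15,20,25,30,40]):
    g=np.linspace(0,2*np.pi,60)
    for h in (-.019,):
        # grip near (x0, z=h+.006) stem dir in tool: +x (cos a) and up -z (sin a); camera side sign
        s=np.sign(M[0,3]); d=np.array([s*np.cos(a),0,-np.sin(a)]); n=np.array([s*np.sin(a),0,np.cos(a)])
        P=np.array([0,0,-.010])+d*.021+20e-3*(np.cos(g)[:,None]*np.array([0,1,0])+np.sin(g)[:,None]*n)
        q=(inv[:3,:3]@P.T).T+inv[:3,3]; uv=cv2.projectPoints(q,np.zeros(3),np.zeros(3),K,np.array([p["k1"],0,0,0]))[0][:,0]
        print(round(np.degrees(a)),uv.min(0).round(),uv.max(0).round())
```

```text
[[-0.001 -0.956 -0.294  0.075]
 [ 1.    -0.002 -0.    -0.001]
 [-0.    -0.294  0.956 -0.143]
 [ 0.     0.     0.     1.   ]]
0 [278. 249.] [373. 286.]
10 [277. 246.] [374. 299.]
15 [276. 245.] [375. 306.]
20 [276. 244.] [375. 313.]
25 [275. 244.] [376. 321.]
30 [275. 244.] [376. 328.]
40 [274. 246.] [377. 341.]
```

The observed face spans rows 250–287, which matches 0° tilt, so the tee is level. Next is the move to the tray.

```bash
python3 -c "
from h import *
go((.5728,.2965),.09,-.348)"
```

```text
t 3.6667 shift [ 0.3522 -0.1761  0.0083] turn rz -0.367 q6 0.384 tool yaw y -0.715
```

```bash
python3 jog.py '0.02 0.04 -0.02 0.008 0 0 -0.04;0.02 0.3522 -0.1761 0.008 0 0 -0.367;0.02 0.3522 -0.1761 0.008 0 0 -0.367;0.02 0.3522 -0.1761 0.008 0 0 -0.367;0.02 0.3522 -0.1761 0.008 0 0 -0.367;0.02 0.3522 -0.1761 0.008 0 0 -0.367;0.02 0.3522 -0.1761 0.008 0 0 -0.367;0.02 0.3522 -0.1761 0.008 0 0 -0.367;0.02 0.3522 -0.1761 0.008 0 0 -0.367;0.02 0.3522 -0.1761 0.008 0 0 -0.367;0.02 0.3522 -0.1761 0.008 0 0 -0.367;0.02 0.3522 -0.1761 0.008 0 0 -0.367;0.02 0.3522 -0.1761 0.008 0 0 -0.367;0.02 0.3522 -0.1761 0.008 0 0 -0.367;0.02 0.3522 -0.1761 0.008 0 0 -0.367'
python3 - <<'E'
from h import *
go((.5728,.2965),.015,-.348)
cv2.imwrite("pics/w2.png",ctrl.get_image("wrist")[:,:,::-1])
E
```

```text
t: 4.92
tool_pos: [0.574, 0.2946, 0.0917]
tool_rot: [-2.574, -1.801, 0.002]
contact_force: [-0.7, 0.1, -3.4]
opening: 0.0233
grip_force: 79.0
t 4.9167 shift [ 0.0014 -0.0017  0.0767] turn rz -0.002 q6 0.709 tool yaw y -0.35
```

View pics/w2.png

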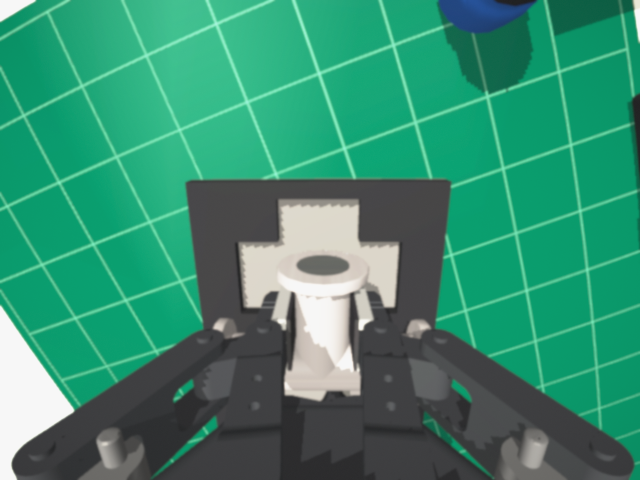

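The tray lies under the tee with its axes aligned. The branch end corners are at about (279,200) and (358,200), and the slot corners at (239,243) and (399,243).

Run:
```python
from h import *
T=wristT()
P=np.array([back("wrist",q,.014,T) for q in ((279,200),(358,200),(239,243),(399,243))])[:,:2]
e=P[:2].mean(0);s=P[2:].mean(0);u=np.array([np.cos(1.223),np.sin(1.223)])
print(np.linalg.norm(P[0]-P[1]),np.linalg.norm(P[2]-P[3]),"yaw",np.arctan2(*(P[3]-P[2])[::-1]),np.arctan2(*(P[1]-P[0])[::-1]),e-.058*u,s-.028*u)
```

```text
0.05258834384061963 0.11096274280916466 yaw -0.35083998111273185 -0.35104966740850074 [0.56210791 0.27144705] [0.56217033 0.27121748]
```

```bash
python3 jog.py '0.02 0.001 0 0.03 0 0 0;0.02 0.001 0 0.05 0 0 0;0.02 0.001 0 0.06 0 0 0;0.02 0.001 0 0.067 0 0 0;0.02 0.001 0 0.071 0 0 0;0.02 0.001 0 0.074 0 0 0;0.02 0.001 0 0.075 0 0 0;0.02 0.001 0 0.075 0 0 0;0.02 0.001 0 0.075 0 0 0'; python3 -c "
from h import *
go((.5723,.2975),.015,-.348)"
```

```text
t: 5.72
tool_pos: [0.5755, 0.2972, 0.0184]
tool_rot: [2.572, 1.803, 0.003]
contact_force: [0.0, -0.4, -2.4]
opening: 0.0228
grip_force: 79.1
t 5.7167 shift [-0.0009 -0.0031  0.0034] turn rz 0.0 q6 0.71 tool yaw y -0.348
```

```bash
python3 jog.py '0.02 -0.001 -0.002 0.001 0 0 0;0.02 -0.001 -0.002 0.002 0 0 0;0.02 -0.001 -0.002 0.003 0 0 0;0.02 -0.001 -0.002 0.0035 0 0 0;0.02 -0.001 -0.002 0.0035 0 0 0;0.02 -0.001 -0.002 0.0035 0 0 0'
```

```text
t: 6.22
tool_pos: [0.573, 0.2971, 0.0164]
tool_rot: [2.572, 1.804, 0.001]
contact_force: [-5.2, -2.0, 9.6]
opening: 0.0233
grip_force: 80.3
```

The tee has touched the floor, so I'll release it and rise.

```bash
python3 jog.py '0.05 0 0 0 0 0 0;0.05 0 0 0 0 0 0;0.05 0 0 0 0 0 0;0.05 0 0 0 0 0 0;0.05 0 0 -0.02 0 0 0;0.05 0 0 -0.06 0 0 0;0.05 0 0 -0.1 0 0 0;0.05 0 0 -0.13 0 0 0;0.05 0 0 -0.13 0 0 0;0.05 0 0 -0.13 0 0 0'
python3 - <<'E'
from h import *
go((.603,-.1065),.13,1.22-np.pi)
cv2.imwrite("pics/w3.png",ctrl.get_image("wrist")[:,:,::-1])
E
```

```text
t: 7.05
tool_pos: [0.5744, 0.2973, 0.1472]
tool_rot: [2.571, 1.802, 0.009]
contact_force: [0.5, -0.0, -0.0]
opening: 0.0498
grip_force: 0.0
t 7.05 shift [-0.37    0.1645  0.0165] turn rz -1.568 q6 0.711 tool yaw y -0.348
```

View pics/w3.png

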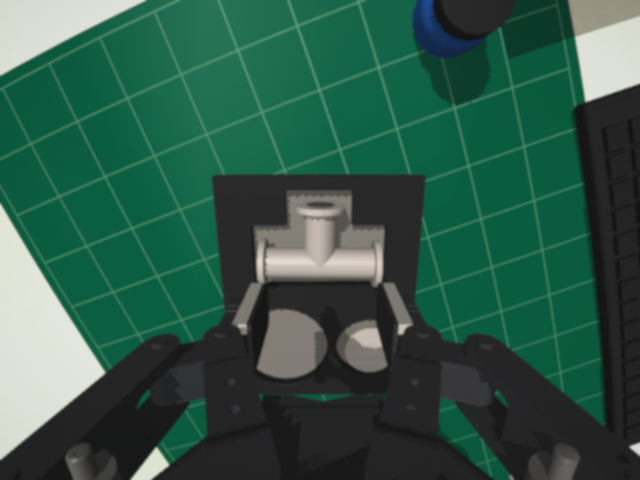

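The tee (bar at (320,265), stem up to (320,210)) lies square inside its cut-out. On to the stub flange.

```bash
python3 jog.py '0.085 -0.37 0.1645 0.0165 0 0 -1.568;0.085 -0.37 0.1645 0.0165 0 0 -1.568;0.085 -0.37 0.1645 0.0165 0 0 -1.568;0.085 -0.37 0.1645 0.0165 0 0 -1.568;0.085 -0.37 0.1645 0.0165 0 0 -1.568;0.085 -0.37 0.1645 0.0165 0 0 -1.568;0.085 -0.37 0.1645 0.0165 0 0 -1.568;0.085 -0.37 0.1645 0.0165 0 0 -1.568;0.085 -0.37 0.1645 0.0165 0 0 -1.568;0.085 -0.37 0.1645 0.0165 0 0 -1.568;0.085 -0.37 0.1645 0.0165 0 0 -1.568;0.085 -0.37 0.1645 0.0165 0 0 -1.568;0.085 -0.37 0.1645 0.0165 0 0 -1.568;0.085 -0.37 0.1645 0.0165 0 0 -1.568;0.085 -0.37 0.1645 0.0165 0 0 -1.568;0.085 -0.37 0.1645 0.0165 0 0 -1.568'; python3 -c "
from h import *
go((.603,-.1065),.026,1.22)"
```

```text
t: 8.43
tool_pos: [0.6002, -0.1068, 0.1258]
tool_rot: [-0.551, -3.09, -0.0]
contact_force: [1.1, 0.6, 0.1]
opening: 0.0853
grip_force: 0.0
t 8.4333 shift [-0.0028  0.0013  0.0998] turn rz -0.002 q6 -1.516 tool yaw y 1.218
```

```bash
python3 jog.py '0.085 -0.002 0.001 0.04 0 0 0;0.085 -0.002 0.001 0.07 0 0 0;0.085 -0.002 0.001 0.09 0 0 0;0.085 -0.002 0.001 0.098 0 0 0;0.085 -0.002 0.001 0.098 0 0 0;0.03 -0.002 0.001 0.098 0 0 0;0.03 -0.002 0.001 0.098 0 0 0;0.03 -0.002 0.001 0.098 0 0 0;0.03 -0.002 0.001 0.098 0 0 0;0.03 -0.002 0.001 0.098 0 0 0;0.03 -0.002 0.001 0.098 0 0 0;0.03 -0.002 0.001 0.098 0 0 0;0.03 -0.002 0.001 0.098 0 0 0' 80; python3 -c "
from h import *
go((.603,-.1065),.026,1.22)"
```

```text
t: 9.52
tool_pos: [0.6049, -0.1075, 0.0318]
tool_rot: [0.548, 3.089, -0.001]
contact_force: [-0.7, 0.0, 7.1]
opening: 0.0378
grip_force: 81.3
t 9.5167 shift [0.0022 0.0003 0.0058] turn rz -0.0 q6 -1.517 tool yaw y 1.22
```

```bash
python3 jog.py '0.03 0 0 -0.02 0 0 0;0.03 0 0 -0.05 0 0 0;0.03 0 0 -0.09 0 0 0;0.03 0 0 -0.09 0 0 0;0.03 0 0 -0.09 0 0 0'; python3 -c "
from h import *
go((.497,.191),.12,1.22)"
```

```text
t: 9.93
tool_pos: [0.6051, -0.1076, 0.1226]
tool_rot: [0.547, 3.087, -0.001]
contact_force: [-0.3, 0.1, -4.3]
opening: 0.0375
grip_force: 81.0
t 9.9333 shift [0.2042 0.2432 0.0014] turn rz -0.0 q6 -1.517 tool yaw y 1.22
```

```bash
python3 jog.py '0.03 0.02 0.024 0 0 0 0;0.03 0.2042 0.2432 0 0 0 0;0.03 0.2042 0.2432 0 0 0 0;0.03 0.2042 0.2432 0 0 0 0;0.03 0.2042 0.2432 0 0 0 0;0.03 0.2042 0.2432 0 0 0 0;0.03 0.2042 0.2432 0 0 0 0;0.03 0.2042 0.2432 0 0 0 0;0.03 0.2042 0.2432 0 0 0 0;0.03 0.2042 0.2432 0 0 0 0;0.03 0.2042 0.2432 0 0 0 0;0.03 0.2042 0.2432 0 0 0 0'
python3 - <<'E'
from h import *
go((.497,.191),.035,1.22)
cv2.imwrite("pics/w4.png",ctrl.get_image("wrist")[:,:,::-1])
E
```

```text
t: 10.93
tool_pos: [0.4946, 0.1905, 0.118]
tool_rot: [-0.55, -3.091, 0.002]
contact_force: [-0.2, -0.5, -3.9]
opening: 0.0375
grip_force: 81.6
t 10.9333 shift [-0.0022  0.0014  0.083 ] turn rz -0.001 q6 -0.991 tool yaw y 1.219
```

View pics/w4.png

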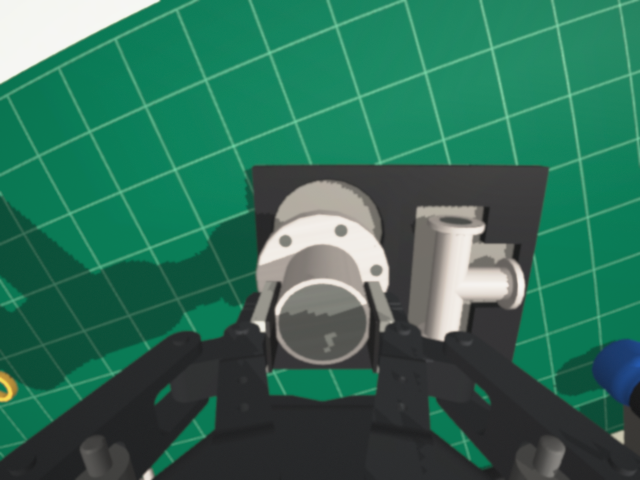

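The stub is held upright with its mouth at (322,320). The empty round cut-out shows behind it, with arc points at about (275,226), (291,194), (328,181), (367,196) and (382,230).

Run:
```python
from h import *
from scipy.optimize import least_squares
T=wristT()
P=np.array([back("wrist",q,.014,T) for q in ((275,226),(291,194),(328,181),(367,196),(382,230))])[:,:2]
r=least_squares(lambda c:np.linalg.norm(P-c,axis=1)-.043,[.497,.19]); print(r.x,r.fun)
# 70 mm disc from visible rim points at its top/bottom
```

```text
[0.4982984  0.19450542] [-1.55142640e-03  4.24165155e-04  1.31227150e-04  7.34902107e-05
 -1.30644350e-03]
```

```bash
python3 jog.py '0.03 -0.001 0.0025 0.03 0 0 0;0.03 -0.001 0.0025 0.055 0 0 0;0.03 -0.001 0.0025 0.068 0 0 0;0.03 -0.001 0.0025 0.074 0 0 0;0.03 -0.001 0.0025 0.077 0 0 0;0.03 -0.001 0.0025 0.079 0 0 0;0.03 -0.001 0.0025 0.08 0 0 0;0.03 -0.001 0.0025 0.08 0 0 0;0.03 -0.001 0.0025 0.08 0 0 0'; python3 -c "
from h import *
go((.4985,.193),.035,1.22)"
```

```text
t: 11.73
tool_pos: [0.4978, 0.1938, 0.0405]
tool_rot: [0.548, 3.091, 0.001]
contact_force: [0.8, 0.5, -2.9]
opening: 0.0377
grip_force: 81.7
t 11.7333 shift [-0.001  -0.0005  0.0055] turn rz 0.0 q6 -0.988 tool yaw y 1.22
```

```bash
python3 jog.py '0.03 0 0 0.002 0 0 0;0.03 0 0 0.004 0 0 0;0.03 0 0 0.005 0 0 0;0.03 0 0 0.006 0 0 0;0.03 0 0 0.006 0 0 0;0.03 0 0 0.006 0 0 0'
```

```text
t: 12.23
tool_pos: [0.4974, 0.1939, 0.0358]
tool_rot: [-0.548, -3.093, 0.0]
contact_force: [-6.9, -0.9, 10.0]
opening: 0.0376
grip_force: 83.2
```

```bash
python3 jog.py '0.058 0 0 0 0 0 0;0.058 0 0 0 0 0 0;0.058 0 0 0 0 0 0;0.058 0 0 0 0 0 0;0.058 0 0 -0.03 0 0 0;0.058 0 0 -0.07 0 0 0;0.058 0 0 -0.11 0 0 0;0.058 0 0 -0.15 0 0 0;0.058 -0.2 -0.1 -0.15 0 0 0;0.058 -0.1 -0.1 -0.15 0 0 0;0.058 -0.1 -0.15 -0.15 0 0 0;0.058 -0.1 -0.2 -0.15 0 0 0;0.058 -0.1 -0.25 -0.15 0 0 0;0.058 -0.1 -0.25 -0.15 0 0 0;0.058 -0.1 -0.25 -0.15 0 0 0'
python3 - <<'E'
from h import *
im=ctrl.get_image("top")[:,:,::-1]
cv2.imwrite("pics/end.png",cv2.resize(im[175:305,140:280],None,fx=4,fy=4,interpolation=cv2.INTER_CUBIC))
E
```

```text
t: 13.48
tool_pos: [0.5041, -0.0778, 0.1833]
tool_rot: [0.549, 3.093, -0.001]
contact_force: [0.7, 0.6, -0.1]
opening: 0.0577
grip_force: 0.0
```

View pics/end.png

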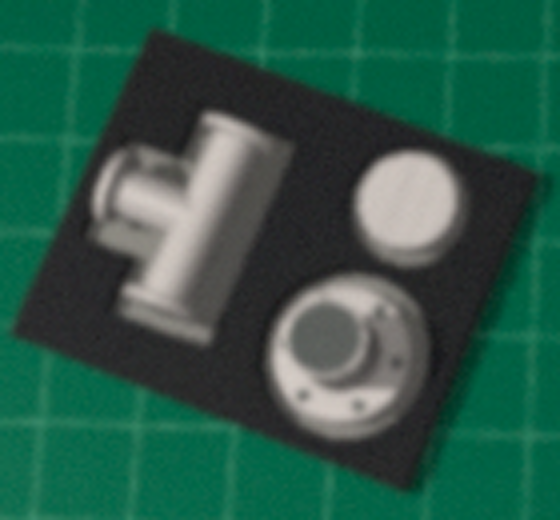

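The stub disc sits centred in its cut-out around (348,355). The tee shows bar flanges at about (237,130) and (150,305), and the stem flange at about (104,187). I'll check its offset.

Run:
```python
from h import *
t=lambda u,v:((u+.5)/4-.5+140,(v+.5)/4-.5+175)
P=np.array([back("top",t(*q),.024) for q in ((237,130),(150,305),(104,187))])[:,:2]
c=P[:2].mean(0); print(P,c,c-[.5625,.2705],np.linalg.norm(P[0]-P[1]),np.linalg.norm(P[2]-c),np.arctan2(*(P[0]-P[1])[::-1]))
s=[back("top",t(*q),z)[:2] for q,z in (((345,355),.017),((326,338),.059))]; print(s)
```

```text
[[0.60999785 0.25400536]
 [0.51786031 0.29128082]
 [0.57855983 0.32038632]] [0.56392908 0.27264309] [0.00142908 0.00214309] 0.09939208144688338 0.04993470560264405 -0.38443394101229345
[array([0.49598104, 0.19221807]), array([0.49683457, 0.1935003 ])]
```

```bash
python3 -c "
from station import ctrl
print(ctrl.finish_job())"
```

```text
the job is handed in; nothing more can be done
None
```

The job is handed in at about 13.5 s: the tee lies in the T cut-out and the 70 mm stub flange stands tube-up in the round one, each within about 3 mm of its point in the last picture; the hand-in returned no verdict.

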